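# Switch the sorting gate to the other chute

## Task

A steel pin is waiting on the raised side of the seesaw sorting gate. First push the blue parts bin along the bench, square on, until its low front wall is right up against the foot plate under that side's chute; then press the yellow pad on the raised side fully down so that the gate rocks over its pivot and stays over, and the pin rolls down that chute into the bin by itself. Only push and press with closed or open fingers: do not grasp, lift or tip the bin, do not touch the pin, and leave the other things on the bench alone.

Things in the scene. Friction and masses are not known exactly. Their poses are not given: they have to be found in the camera images.
- stand: Grey steel stand of the gate, fixed to the bench (place and yaw differ each time). Origin on the bench top under the middle of the pivot. +y: along the lane to the chute to be used and the blue bin; x: along the pivot; z up. Base plate 110 mm (x), y -205 to +125 mm. Pivot cheeks at x +-48 mm up to z 96 mm, pivot axis at z 88 mm. At its -y end is a fixed tray with an earlier pin (leave it).
- foot_face (a point): Middle of the outer face of the stand's upright foot plate (110 mm wide, 36 mm high), at stand y +125 mm, z 18 mm. The bin's low front wall is pushed against it.
- chute_mouth (a point): Lower end of the +y chute's floor, at stand y +150 mm, z 43 mm: it juts 25 mm past the foot plate, above the bin's low front wall once the bin is home. Chute 74 mm wide outside, 68 mm inside. Elsewhere on the bench, at the robot's right: a tall height gauge at x 0.43, y -0.53 m and a micrometer stand at x 0.44, y -0.21 m, both fixed; keep the arm clear of them.
- gate (a joint): Tilt of the seesaw gate: -0.28 rad (start) bin side (+y) raised, on its stop; 0 level; +0.28 bin side fully down, on its stop. Top-heavy: past level it stays over. 1 N on the pad rocks it. Aluminium trough 148 mm long, 74 mm wide; a 40 mm vane stands up at the pivot (top 130 mm above the bench) and holds the pin back until the gate is over.
- yellow_pad (a point): Centre of the top of the yellow press pad, 42 mm (stand x) by 30 mm (stand y), on a tab on the trough's robot side: stand x -66 mm, 54 mm from the pivot towards the bin. At the start about 110 mm above the bench; tilts with the gate to about 80 mm when fully down. Only the flat base plate lies below. The pin does not pass over it. A like grey pad is on the other side.
- pin_center (a point): Centre of the ground steel pin, 16 mm in diameter, 62 mm long, 0.1 kg, lying across the trough (along stand x) against the vane. It rolls out by itself once the gate is over.
- bin: Blue parts bin, loose, 0.5 kg. Origin: centre of its underside. 100 mm along its x, 130 mm along its y. Low front wall (32 mm) at x -50 mm facing the foot plate; back wall (57 mm) at x +50 mm; sides 57 mm. Starts 35 to 75 mm short of the foot plate, up to 10 mm off line, 0.1 rad askew; home: origin at stand y 175 mm. Slides at 2 to 7 N when pushed low on the back wall; small blanks drawn inside.
- gear: Steel gear wheel lying flat, 49 mm across, 19 mm high. Bystander, leave alone. Origin at the centre of its underside.
- ring_gauge_25: Black setting ring lying flat, 53 mm across, 16 mm high. Bystander, leave alone. Origin at the centre of its underside.
- tweezers: Steel tweezers lying flat, 118 mm long. Bystander, leave alone. Origin at the centre of its underside.
- oil_dropper: Brown dropper bottle, 33 mm across, 102 mm tall. Bystander, leave alone. Origin at the centre of its underside.
- pin: The same pin; this origin lies at the middle of one end face, its z axis along the pin.

How it is judged (in metres and radians):
On the way, in this order (a step that is already met when the one before it is completed fails the run):
1. the bin stands against the foot plate (within 13 mm) under the chute while the gate is still as it was (y of bin in the frame of stand between 0.15 and 0.188 m and x of bin in the frame of stand between -0.025 and 0.025 m and value of joint gate below -0.2 rad), for 0.2 s.
2. the gate is over to the bin's side and the pin lies in the bin (value of joint gate above 0.24 rad and x of pin_center in the frame of bin between -0.047 and 0.047 m and y of pin_center in the frame of bin between -0.062 and 0.062 m and z of pin_center in the frame of bin below 0.04 m), for 0.2 s.
At the end, for the whole second after the job is handed in: The bin stands still against the foot plate (gap at most 20 mm, at most 25 mm off the lane's middle), the gate is tilted to the bin's side by more than 0.24 rad, and the pin lies still on the floor of the bin (all of step 2 and y of bin in the frame of stand between 0.15 and 0.195 m and x of bin in the frame of stand between -0.025 and 0.025 m and linear speed of pin below 0.05 m/s and linear speed of bin below 0.02 m/s); the robot touches nothing.
It fails at once if the bin is lifted or tipped (height (world z) of bin above 0.012 m or angle between bin's own z axis and vertical above 0.2 rad).
It fails at once if the pin is touched by the robot (contact force between any of the arm, the fingers and pin above 0.3 N).
It fails at once if a bystander is moved (distance of any of gear, ring_gauge_25, tweezers, oil_dropper from where it was at the start of the episode above 0.02 m).
It also fails if it takes over 51 s, if anything falls off the work surface, if the arm or the gripper's body presses on something with over 40 N, if the wrist force passes 120 N, or if a joint passes its speed limit or range.

## Robot

A 6-joint arm with a two-finger parallel gripper is mounted at the origin on a cart in front of the work surface, level with it; the furniture and walls round the work are solid. World frame = base frame: x ahead of the robot, y to its left, z up, the work surface at z = 0. Lengths are in mm, angles in degrees, forces in N, time in s.
With the tool pointing down it reaches from about 325 to 1000 mm from the base axis. Payload 5.1 kg.
Tool frame: the origin (TCP) lies at the very end of the fingers, on their centre line; the grasp point (between the pads) lies 19 mm behind it (manip.grip_point_offset is the distance from the TCP to the grasp point, in mm); z points along the fingers, y is the line along which they close (so a half turn about z gives the same grasp; the last joint's range is limited). The gripper opens to 85 mm and grips with 20 to 120 N. Pads are 22 mm wide; open, the fingers measure 114 mm over their backs; the gripper's body (76 mm by 85 mm) begins 54 mm behind the grasp point. The pads swing forward as they close: fully open they stand 13 mm farther back than shut.
Start: joints at [-74.003, 7.093, 94.555, -0, 78.352, -4.733], TCP at [230.04, -607.92, 231.322] pointing down, gripper open.
Joint ranges: [-149.61, 149.61], [-58.7, 133.49], [1.44, 155.28], [-77.14, 257.14], [18.33, 153.61], [-166.67, 166.67]. Speed limits (degrees/s): [147.25, 147.25, 180, 180, 180, 180].

## Interface

Orientations are given as [roll, pitch, yaw] about the fixed x, y, z axes, in that order (R = Rz(yaw) Ry(pitch) Rx(roll)).
In Python, from rig import manip, optics gives the robot as it stands. The module is installed in compiled form; this text tells all that it offers.
- The arm moves only by the tool drive_tool, never from a script. Its argument "commands" is text: rows parted by semicolons, each of 7 numbers parted by spaces: the turn, a rotation vector about the tool's x, y, z in rad, then the shift along the tool's x, y, z in cm, then the opening, from -1 (shut) to 1 (fully open), so that 0 is half open. A call has 1 to 12 rows; each row shifts and turns the commanded pose from where the row before left it, along the tool's axes as they then stand; what a row does not reach is not made up. A row lasts 1/12 s, in which the tool goes at most 41.7 mm and 7.16 degrees, less where a joint would pass 70% of its speed; a pose out of reach is approached as far as the arm can. A call is refused whole if a number of a shift passes 4.17 or a number of a turn 0.125, either way. A call with a gripper value outside its range is refused whole. The fingers move at their own pace and stop on an object; "force" is the grip in N (left out, the last holds). Time passes only in rows, so rows that do not move let the fingers close. It gives the time, the measured TCP pose, the force, the opening and the grip force at its end, in the units of the state.
- manip.observe(): the state, without advancing time (a new reading comes with each control period).
- optics.grab_frame(name): name is "scene" or "top" or "wrist"; returns the picture (420x560x3 uint8, blue, green, red); there is no depth.
- optics.camera_model(name): a dict with "camera_matrix" (3x3 intrinsics, pixels), "rvec" (rotation vector, rad) and "tvec" (3), from world to camera coordinates, as OpenCV has them. Camera axes: x right, y down, z forward; pixel columns grow to the right and rows downward; lengths in mm; the calibration is good to about 2 mm. The wrist camera is an equidistant fisheye: a pixel r from the principal point sees the ray r / f radians off the axis. A picture is of the moment at which its call begins: read the wrist's pose just before it. camera_model takes no time and is no camera call; for the wrist camera it gives the pose at the moment of the call.
- manip.close_job(): hands the job in; it is judged then, once.
The state is a dict: "clock": time; "qpos": joint angles; "joint_velocities": joint speeds; "effort": joint torques, N m; "tcp_pos": TCP position; "eef_rot": TCP orientation; "ft_force": force on the tool from outside, world axes, zero at the start; "torque": the same for the moment, N m; "opening": opening from 0.0 (shut) to 1.0 (fully open); "grip_force": force on a finger pad.
Only numpy, scipy, OpenCV 4.12 (cv2) and the standard library are available. Lean on these libraries where they do the work, as an engineer would, in place of code of your own. Each camera call takes 0.05 s, during which the arm holds its last target. There are 200 camera calls.

## Working session

There is one attempt and no reset: what is moved stays moved. The work goes in short steps, Python scripts to look and compute and a tool call to move; the robot and the scene stay as the last step left them, time stands still between calls to the robot, and variables do not carry over. Pictures are saved under pics/ and viewed, at most 10 in all, crops included, and the job is handed in when it is done.

Besides the shell and the picture viewer there is one more tool, called after "Request:" in YAML: its name, and indented under it one key for each argument. drive_tool: Moves the arm, as the interface text tells. Its arguments: {"type":"object","properties":{"commands":{"type":"string"},"force":{"type":"number"}},"required":["commands"]}

```bash
mkdir -p pics; python3 - <<'E'
from rig import manip, optics
import cv2,numpy as np
for n in("scene","top"):
    f=optics.grab_frame(n); cv2.imwrite(f"pics/{n}0.png",f)
    m=optics.camera_model(n); R=cv2.Rodrigues(np.array(m["rvec"],float))[0]
    print(n,np.round(m["camera_matrix"],1).tolist(),np.round(-R.T@np.array(m["tvec"]).ravel()),np.round(R,2).tolist())
s=manip.observe(); print(s["clock"],s["tcp_pos"],s["eef_rot"])
E
```

```text
scene [[406.7, 0.0, 278.9], [0.0, 406.7, 204.8], [0.0, 0.0, 1.0]] [-14. 603. 499.] [[-0.64, -0.77, 0.0], [-0.35, 0.29, -0.89], [0.69, -0.57, -0.46]]
top [[395.7, 0.0, 280.3], [0.0, 395.7, 216.9], [0.0, 0.0, 1.0]] [383. 105. 934.] [[-0.01, -1.0, -0.0], [-0.98, 0.01, -0.21], [0.21, -0.0, -0.98]]
0.1 [ 229.88760682 -607.39376089  230.1700609 ] [-1.79891885e+02 -8.23648700e-03  2.07291393e+01]
```

View pics/scene0.png

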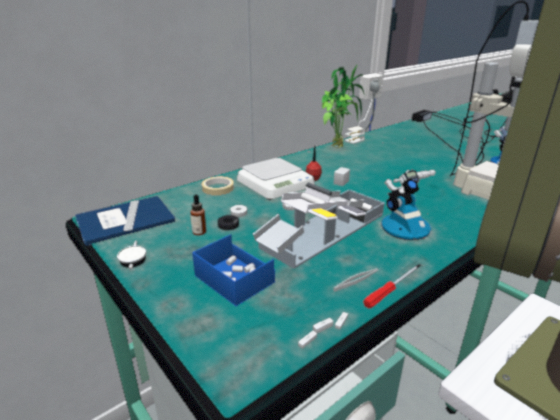

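View pics/top0.png

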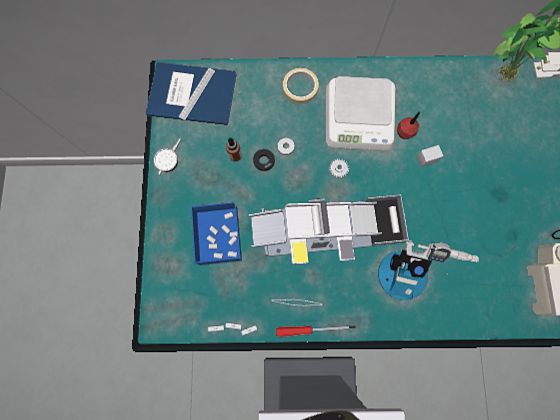

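```bash
python3 - <<'E'
import cv2
t=cv2.imread("pics/top0.png");cv2.imwrite("pics/tc.png",cv2.resize(t[180:280,185:425],None,fx=3.3,fy=3.3,interpolation=cv2.INTER_CUBIC))
t=cv2.imread("pics/scene0.png");cv2.imwrite("pics/sc.png",cv2.resize(t[165:310,185:395],None,fx=3.8,fy=3.8,interpolation=cv2.INTER_CUBIC))
E
```

```text
(no output)
```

View pics/tc.png

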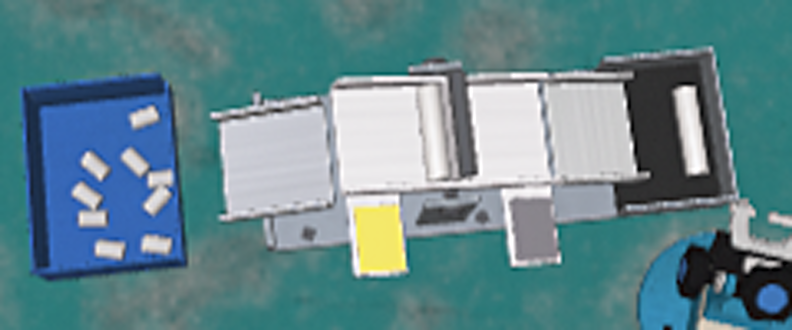

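View pics/sc.png

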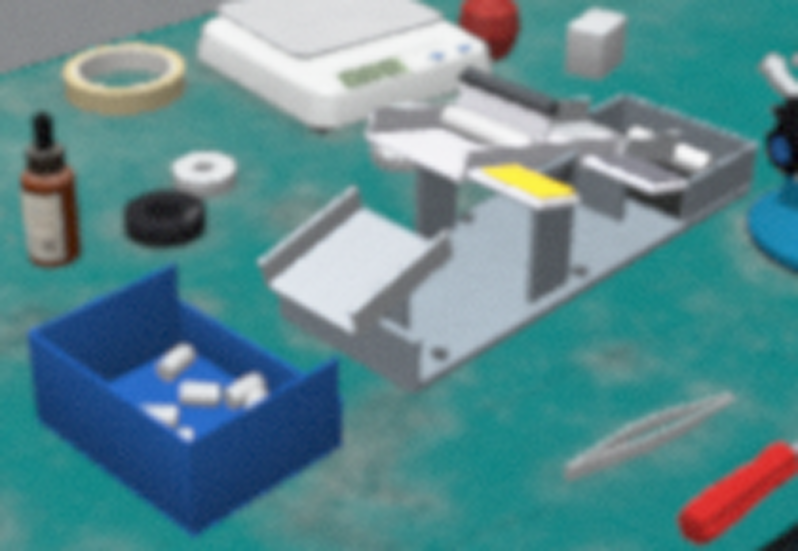

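```bash
cat > h.py <<'E'
import numpy as np,cv2
from rig import optics
def cam(n):
    m=optics.camera_model(n);K=np.array(m["camera_matrix"],float);R=cv2.Rodrigues(np.array(m["rvec"],float))[0];return K,R,np.array(m["tvec"],float).reshape(3,1)
C={n:cam(n) for n in("top","scene")}
def plane(n,uv,z):
    K,R,t=C[n];c=(-R.T@t).ravel();d=R.T@np.linalg.inv(K)@np.array([*uv,1.]);return c+d*(z-c[2])/d[2]
def tri(a,b):
    P=[C[n][0]@np.hstack(C[n][1:]) for n in("top","scene")]
    X=cv2.triangulatePoints(*P,np.array(a,float).reshape(2,1),np.array(b,float).reshape(2,1)).ravel();return X[:3]/X[3]
T=lambda u,v:(185+u/3.3-.35,180+v/3.3-.35)
S=lambda u,v:(185+u/3.8-.35,165+v/3.8-.35)
E
python3 - <<'E'
from h import *
np.set_printoptions(precision=1,suppress=True)
def cen(f,lo,hi):
    m=cv2.inRange(cv2.cvtColor(cv2.imread(f),cv2.COLOR_BGR2HSV),lo,hi)
    n,l,st,c=cv2.connectedComponentsWithStats(m);i=1+np.argmax(st[1:,4]);return c[i],(l==i)
a,_=cen("pics/top0.png",(24,150,150),(35,255,255));b,_=cen("pics/scene0.png",(24,150,150),(35,255,255))
print("pad",a,b,tri(a,b),plane("top",a,110))
print("foot top near corner",tri(T(266,248),S(418,347)),"z36",plane("top",T(266,248),36),plane("scene",S(418,347),36),"bottom",plane("scene",S(418,388),0))
print("tray near corner",tri(T(736,203),S(755,148)),"far",tri(T(712,48),S(625,97)))
print("chute mouth z43",plane("top",T(219,113),50),plane("top",T(223,218),50),"tri", tri(T(223,218),S(352,332)),tri(T(219,113),S(262,264)))
print("base near edge z4",plane("top",T(275,250),4),plane("top",T(615,215),4))
for z,p in((57,(24,88)),(57,(35,277)),(57,(186,265)),(57,(164,76))):print("bin",p,plane("top",T(*p),z))
print("bin tri: back far,back near,front near,front far?",tri(T(24,88),S(30,332)),tri(T(35,277),S(190,440)),tri(T(186,265),S(340,363)),tri(T(164,76),S(176,267)))
print("scene bottom back near",plane("scene",S(195,533),0),plane("scene",S(340,443),0),plane("scene",S(40,418),0))
m=cv2.inRange(cv2.cvtColor(cv2.imread("pics/top0.png"),cv2.COLOR_BGR2HSV),(105,120,60),(125,255,255))
m[:, :185]=0;m[:190]=0;m[:,250:]=0
r=cv2.minAreaRect(cv2.findNonZero(m));P=[plane("top",q,57) for q in cv2.boxPoints(r)];print("rect",r,np.array(P))
for n,p in(("gear",(339,168)),("black",(263,160)),("dropper",(233,150)),("tweez",(297,302))):print(n,plane("top",p,10))
E
```

```text
pad [296.4 250.2] [324.6 212.3] [488.8  70.  110.4] [491.4  72.2 110. ]
foot top near corner [492.4 140.9  32.3] z36 [491.4 140.3  36. ] [489.1 145.   36. ] bottom [498.6 135.6   0. ]
tray near corner [ 520.7 -185.1   34.6] far [ 631.  -178.2   34.2]
chute mouth z43 [584.1 171.9  50. ] [510.6 168.9  50. ] tri [512.1 170.   44. ] [585.  173.3  52.6]
base near edge z4 [493.8 135.1   4. ] [ 515.7 -109.     4. ]
bin (24, 88) [602.  306.3  57. ]
bin (35, 277) [471.4 294.4  57. ]
bin (186, 265) [478.1 193.2  57. ]
bin (164, 76) [609.3 209.6  57. ]
bin tri: back far,back near,front near,front far? [603.5 307.9  55.3] [473.1 296.1  58.1] [482.3 197.3  51.7] [612.1 211.9  52.8]
scene bottom back near [478.7 295.8   0. ] [488.3 198.8   0. ] [606.1 308.1   0. ]
rect ((215.06100463867188, 232.95123291015625), (59.427913665771484, 46.303524017333984), 85.03025817871094) [[604.4 312.1  57. ]
 [612.4 206.8  57. ]
 [476.8 193.9  57. ]
 [469.3 295.8  57. ]]
gear [705.8 -40.8  10. ]
black [729.1 145.7  10. ]
dropper [756.4 220.1  10. ]
tweez [385.6  69.3  10. ]
```

Request:
drive_tool:
  commands: "0 0 0 0.56 -2.55 -1.5 1;0 0 0 0.56 -2.55 -1.5 1;0 0 0 0.56 -2.55 -1.5 1;0 0 0 0.56 -2.55 -1.5 1;0 0 0 0.56 -2.55 -1.5 1;0 0 0 0.56 -2.55 -1.5 1;0 0 0 0.56 -2.55 -1.5 1;0 0 0 0.56 -2.55 -1.5 1"

```text
clock: 0.77
tcp_pos: [199.4, -399.7, 351.4]
eef_rot: [-179.9, -0.0, 20.7]
ft_force: [-0.1, -0.5, 0.3]
opening: 0.999
grip_force: 0.0
```

Request:
drive_tool:
  commands: "0 0 0 2.7 -2.5 0 1;0 0 0 2.7 -2.5 0 1;0 0 0 2.7 -2.5 0 1;0 0 0 2.7 -2.5 0 1;0 0 0 2.7 -2.5 0 1;0 0 0 2.7 -2.5 0 1;0 0 0 2.7 -2.5 0 1;0 0 0 2.7 -2.5 0 1;0 0 0 2.7 -2.5 0 1;0 0 0 2.7 -2.5 0 1;0 0 0 2.7 -2.5 0 1;0 0 0 2.7 -2.5 0 1"

```text
clock: 1.77
tcp_pos: [396.7, -4.0, 351.1]
eef_rot: [180.0, -0.0, 20.8]
ft_force: [0.5, -0.1, 0.3]
opening: 1.001
grip_force: 0.0
```

```bash
python3 - <<'E'
from h import *
np.set_printoptions(precision=1,suppress=True)
t=cv2.imread("pics/top0.png");h=cv2.cvtColor(t,cv2.COLOR_BGR2HSV)
m=cv2.inRange(h,(22,120,120),(38,255,255));m[:235]=0;m[275:]=0;m[:,:285]=0;m[:,320:]=0
r=cv2.minAreaRect(cv2.findNonZero(m));print(r,cv2.countNonZero(m),plane("top",r[0],110),tri(r[0],(324.2,212.6)))
ys,xs=np.nonzero(m);print(xs.min(),xs.max(),ys.min(),ys.max())
E
```

```text
((299.5914306640625, 251.82318115234375), (18.99422264099121, 13.141352653503418), 83.6598129272461) 249 [487.8  65.6 110. ] [488.6  65.9 107.8]
293 307 242 261
```

Request:
drive_tool:
  commands: "0 0 -0.118 0 0 0 1;0 0 -0.118 0 0 0 1;0 0 -0.118 0 0 0 1;0 0 -0.118 0 0 0 1;0 0 -0.118 0 0 0 1;0 0 -0.118 0 0 0 1;0 0 -0.118 0 0 0 1;0 0 -0.118 0 0 0 1;0 0 -0.118 0 0 0 1;0 0 -0.118 0 0 0 1;0 0 -0.118 0 0 0 1;0 0 0 0 0 0 1"

```text
clock: 2.77
tcp_pos: [396.4, -6.0, 350.8]
eef_rot: [-180.0, -0.0, 95.2]
ft_force: [0.0, -0.9, 0.6]
opening: 1.005
grip_force: 0.0
```

Request:
drive_tool:
  commands: "0 0 0 2.95 1.4 0 1;0 0 0 2.95 1.4 0 1;0 0 0 2.95 1.4 0 1;0 0 0 2.95 1.4 0 1;0 0 0 2.95 1.4 0 1;0 0 0 2.95 1.4 0 1;0 0 0 2.95 1.4 0 1;0 0 0 2.95 1.4 0 1;0 0 0 2.95 1.4 0 1;0 0 0 2.95 1.4 0 1;0 0 0 2.95 1.4 0 1;0 0 0 2.95 1.4 0 1"

```text
clock: 3.77
tcp_pos: [532.6, 363.1, 350.6]
eef_rot: [-180.0, 0.0, 94.9]
ft_force: [0.9, -0.1, -0.4]
opening: 0.999
grip_force: 0.0
```

Request:
drive_tool:
  commands: "0 0 0 0 0 3 1;0 0 0 0 0 3 1;0 0 0 0 0 3 1;0 0 0 0 0 3 1;0 0 0 0 0 3 1;0 0 0 0 0 3 1;0 0 0 0 0 3 1;0 0 0 0 0 3 1;0 0 0 0 0 3 1;0 0 0 0 0 3 1;0 0 0 0 0 2.5 1;0 0 0 0 0 1.6 1"

```text
clock: 4.77
tcp_pos: [530.3, 360.3, 6.2]
eef_rot: [-179.7, 0.1, 94.9]
ft_force: [-0.2, -0.9, 0.7]
opening: 1.002
grip_force: 0.0
```

Request:
drive_tool:
  commands: "0 0 0 -0.5 0 0 1;0 0 0 -0.5 0 0 1;0 0 0 -0.5 0 0 1;0 0 0 -0.5 0 0 1;0 0 0 -0.5 0 0 1;0 0 0 -0.5 0 0 1;0 0 0 -0.5 0 0 1;0 0 0 -0.5 0 0 1"

```text
clock: 5.43
tcp_pos: [536.4, 321.2, 11.0]
eef_rot: [179.9, -0.0, 95.1]
ft_force: [0.2, -0.5, -0.6]
opening: 1.004
grip_force: 0.0
```

```bash
python3 - <<'E'
from rig import optics
import cv2
t=optics.grab_frame("top");s=optics.grab_frame("scene");cv2.imwrite("pics/t1.png",t);cv2.imwrite("pics/s1.png",s)
a=cv2.resize(t[170:290,150:320],None,fx=2.3,fy=2.3,interpolation=cv2.INTER_CUBIC);b=cv2.resize(s[165:320,180:350],(391,356),interpolation=cv2.INTER_CUBIC)
a=cv2.copyMakeBorder(a,0,356-a.shape[0],0,0,0);cv2.imwrite("pics/c1.png",cv2.hconcat([a,b]))
E
```

```text
(no output)
```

View pics/c1.png

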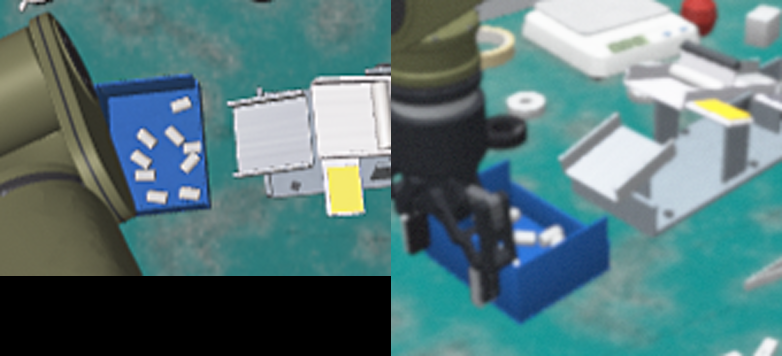

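Request:
drive_tool:
  commands: "0 0 0 -0.4 0 0.4 1;0 0 0 -0.4 0 0 1;0 0 0 -0.4 0 0 1;0 0 0 -0.4 0 0 1;0 0 0 -0.4 0 0 1;0 0 0 -0.4 0 0 1;0 0 0 -0.4 0 0 1;0 0 0 -0.4 0 0 1"

```text
clock: 6.2
tcp_pos: [538.7, 289.4, 6.2]
eef_rot: [-180.0, -0.0, 95.1]
ft_force: [0.2, 2.1, -1.5]
opening: 1.002
grip_force: 1.1
```

Request:
drive_tool:
  commands: "0 0 0 -0.3 0 0 1;0 0 0 -0.3 0 0 1;0 0 0 -0.3 0 0 1;0 0 0 -0.3 0 0 1;0 0 0 -0.3 0 0 1;0 0 0 -0.3 0 0 1"

```text
clock: 6.7
tcp_pos: [540.5, 271.6, 6.3]
eef_rot: [180.0, -0.0, 95.1]
ft_force: [-0.3, 2.5, -1.7]
opening: 0.999
grip_force: 1.1
```

Request:
drive_tool:
  commands: "0 0 0 -0.2 0 0 1;0 0 0 -0.2 0 0 1;0 0 0 -0.2 0 0 1;0 0 0 -0.2 0 0 1"

```text
clock: 7.03
tcp_pos: [541.2, 263.8, 6.4]
eef_rot: [180.0, -0.0, 95.1]
ft_force: [-0.3, 2.7, -1.3]
opening: 0.999
grip_force: 1.1
```

Request:
drive_tool:
  commands: "0 0 0 -0.1 0 0 1;0 0 0 -0.1 0 0 1"

```text
clock: 7.2
tcp_pos: [541.4, 261.8, 6.4]
eef_rot: [180.0, -0.0, 95.1]
ft_force: [-0.8, 3.2, -1.7]
opening: 1.001
grip_force: 1.1
```

```bash
python3 - <<'E'
from rig import optics
import cv2
t=optics.grab_frame("top");s=optics.grab_frame("scene");cv2.imwrite("pics/t2.png",t);cv2.imwrite("pics/s2.png",s)
a=cv2.resize(t[170:290,150:320],None,fx=2.3,fy=2.3,interpolation=cv2.INTER_CUBIC);b=cv2.resize(s[165:320,180:350],(391,356),interpolation=cv2.INTER_CUBIC)
a=cv2.copyMakeBorder(a,0,356-a.shape[0],0,0,0);cv2.imwrite("pics/c2.png",cv2.hconcat([a,b]))
E
```

```text
(no output)
```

View pics/c2.png

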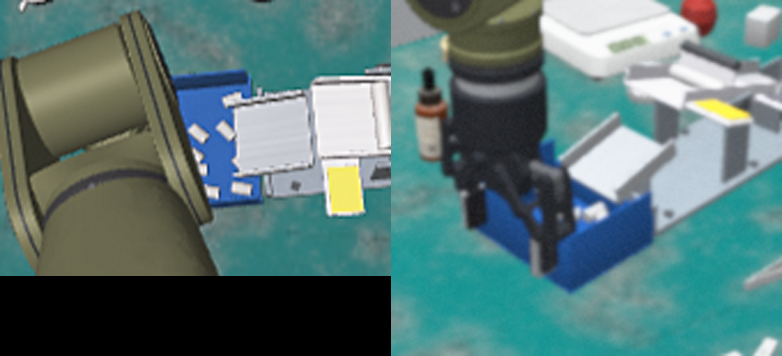

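Request:
drive_tool:
  commands: "0 0 0 -0.1 0 0 1;0 0 0 -0.1 0 0 1"

```text
clock: 7.47
tcp_pos: [541.6, 260.0, 6.4]
eef_rot: [180.0, -0.0, 95.1]
ft_force: [1.1, 1.8, -1.1]
opening: 1.001
grip_force: 1.2
```

Request:
drive_tool:
  commands: "0 0 0 -0.1 0 0 1;0 0 0 -0.05 0 0 1"

```text
clock: 7.63
tcp_pos: [541.7, 258.4, 6.4]
eef_rot: [180.0, -0.0, 95.1]
ft_force: [-1.0, 2.2, -0.5]
opening: 1.006
grip_force: 1.3
```

Request:
drive_tool:
  commands: "0 0 0 -0.1 0 0 1;0 0 0 0 0 0 1"

```text
clock: 7.8
tcp_pos: [541.8, 257.3, 6.4]
eef_rot: [180.0, 0.0, 95.1]
ft_force: [-1.0, 2.4, -0.5]
opening: 1.003
grip_force: 1.0
```

Request:
drive_tool:
  commands: "0 0 0 -0.1 0 0 1;0 0 0 -0.05 0 0 1"

```text
clock: 7.97
tcp_pos: [542.1, 257.2, 6.7]
eef_rot: [179.9, -0.2, 95.0]
ft_force: [-0.9, 8.2, -1.4]
opening: 0.996
grip_force: 4.4
```

Request:
drive_tool:
  commands: "0 0 0 -0.1 0 0 1;0 0 0 -0.05 0 0 1"

```text
clock: 8.13
tcp_pos: [542.3, 257.2, 7.0]
eef_rot: [179.9, -0.3, 94.9]
ft_force: [-1.6, 14.8, -1.6]
opening: 1.002
grip_force: 7.1
```

Request:
drive_tool:
  commands: "0 0 0 -0.1 0 0 1;0 0 0 -0.05 0 0 1"

```text
clock: 8.3
tcp_pos: [542.3, 257.2, 7.4]
eef_rot: [179.9, -0.5, 94.9]
ft_force: [-1.6, 19.8, -0.2]
opening: 0.995
grip_force: 9.9
```

Request:
drive_tool:
  commands: "0 0 0 0.3 0 0 1;0 0 0 0.8 0 0 1;0 0 0 1.2 0 0 1;0 0 0 1.2 0 0 1;0 0 0 1.2 0 0 1;0 0 0 0 0 -2 1;0 0 0 0 0 -4 1;0 0 0 0 0 -4 1;0 0 0 0 0 -4 1;0 0 0 0 0 -4 1;0 0 0 0 0 -4 1;0 0 0 0 0 -4 1"

```text
clock: 9.3
tcp_pos: [537.5, 300.4, 268.5]
eef_rot: [180.0, 0.0, 95.1]
ft_force: [0.2, 0.5, -0.0]
opening: 0.998
grip_force: 0.0
```

Request:
drive_tool:
  commands: "0 0 0 0 -4 0 -1;0 0 0 0 -4 0 -1;0 0 0 0 -4 0 -1;0 0 0 0 -4 0 -1;0 0 0 0 -4 0 -1;0 0 0 0 0 0 -1"

```text
clock: 9.8
tcp_pos: [333.5, 281.8, 265.9]
eef_rot: [-179.9, -0.0, 95.3]
ft_force: [1.6, 0.6, 0.6]
opening: 0.142
grip_force: 0.0
```

```bash
python3 - <<'E'
from rig import optics
import cv2
t=optics.grab_frame("top");s=optics.grab_frame("scene");cv2.imwrite("pics/t3.png",t);cv2.imwrite("pics/s3.png",s)
a=cv2.resize(t[170:290,190:360],None,fx=2.3,fy=2.3,interpolation=cv2.INTER_CUBIC);b=cv2.resize(s[165:320,180:350],(391,356),interpolation=cv2.INTER_CUBIC)
a=cv2.copyMakeBorder(a,0,356-a.shape[0],0,0,0);cv2.imwrite("pics/c3.png",cv2.hconcat([a,b]))
E
```

```text
(no output)
```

View pics/c3.png

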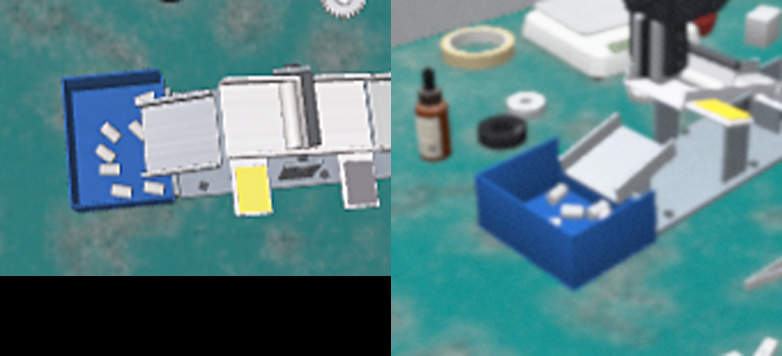

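Request:
drive_tool:
  commands: "0 0 0 -2.8 1.6 0 -1;0 0 0 -2.8 1.6 0 -1;0 0 0 -2.8 1.6 0 -1;0 0 0 -2.8 1.6 0 -1;0 0 0 -2.8 1.6 0 -1;0 0 0 -2.8 1.6 0 -1;0 0 0 -2.8 1.6 0 -1;0 0 0 -2.8 1.6 0 -1;0 0 0 0 0 0 -1;0 0 0 0 0 0 -1"

```text
clock: 10.73
tcp_pos: [487.8, 68.8, 266.0]
eef_rot: [-179.9, -0.0, 94.9]
ft_force: [0.2, -0.5, 0.2]
opening: 0.002
grip_force: 0.0
```

Shift 4 mm outward (−y tool), 3 mm along −x, then descend to ~z 125.

Request:
drive_tool:
  commands: "0 0 0 -0.3 -0.4 2 -1;0 0 0 0 0 3 -1;0 0 0 0 0 3 -1;0 0 0 0 0 3 -1;0 0 0 0 0 2 -1;0 0 0 0 0 1 -1;0 0 0 0 0 0 -1;0 0 0 0 0 0 -1"

```text
clock: 11.4
tcp_pos: [482.8, 67.4, 126.8]
eef_rot: [180.0, -0.0, 95.1]
ft_force: [0.2, 0.7, 0.9]
opening: 0.002
grip_force: 0.0
```

```bash
python3 - <<'E'
from rig import optics
import cv2
s=optics.grab_frame("scene");cv2.imwrite("pics/c4.png",cv2.resize(s[130:270,220:400],None,fx=4,fy=4,interpolation=cv2.INTER_CUBIC))
E
```

```text
(no output)
```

View pics/c4.png

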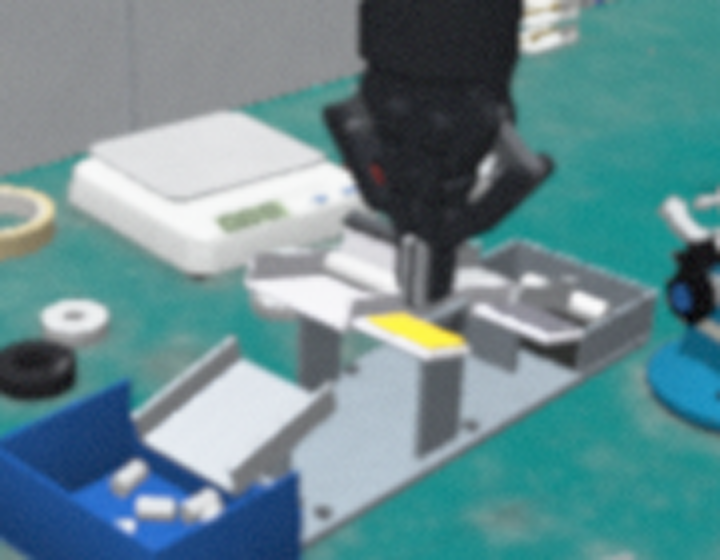

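Request:
drive_tool:
  commands: "0 0 0 0 0 0.7 -1;0 0 0 0 0 0.7 -1;0 0 0 0 0 0.4 -1;0 0 0 0 0 0.4 -1;0 0 0 0 0 0.4 -1;0 0 0 0 0 0.4 -1;0 0 0 0 0 0.4 -1;0 0 0 0 0 0.4 -1;0 0 0 0 0 0.4 -1"

```text
clock: 12.2
tcp_pos: [482.4, 66.9, 83.9]
eef_rot: [-180.0, 0.0, 95.1]
ft_force: [0.6, -0.0, 0.8]
opening: -0.004
grip_force: 0.0
```

Request:
drive_tool:
  commands: "0 0 0 0 0 0.2 -1;0 0 0 0 0 0.2 -1;0 0 0 0 0 0 -1"

```text
clock: 12.45
tcp_pos: [482.5, 66.8, 82.3]
eef_rot: [-179.9, 0.0, 95.1]
ft_force: [-7.5, -0.4, 12.8]
opening: -0.002
grip_force: 6.2
```

Request:
drive_tool:
  commands: "0 0 0 0 0 -0.5 -1;0 0 0 0 0 -2 -1;0 0 0 0 0 -4 -1;0 0 0 0 0 -4 -1;0 0 0 0 0 -4 -1;0 0 0 0 -4 0 -1;0 0 0 0 -4 0 -1;0 0 0 0 -4 0 -1;0 0 0 0 0 0 -1;0 0 0 0 0 0 -1;0 0 0 0 0 0 -1;0 0 0 0 0 0 -1"

```text
clock: 13.45
tcp_pos: [363.8, 56.2, 225.5]
eef_rot: [-180.0, -0.0, 95.1]
ft_force: [-0.7, -0.5, -0.3]
opening: -0.001
grip_force: 0.0
```

```bash
python3 - <<'E'
from rig import optics
import cv2
t=optics.grab_frame("top");s=optics.grab_frame("scene")
a=cv2.resize(t[170:290,190:360],None,fx=2.3,fy=2.3,interpolation=cv2.INTER_CUBIC);b=cv2.resize(s[165:320,180:350],(391,356),interpolation=cv2.INTER_CUBIC)
a=cv2.copyMakeBorder(a,0,356-a.shape[0],0,0,0);cv2.imwrite("pics/c5.png",cv2.hconcat([a,b]))
E
```

```text
(no output)
```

View pics/c5.png

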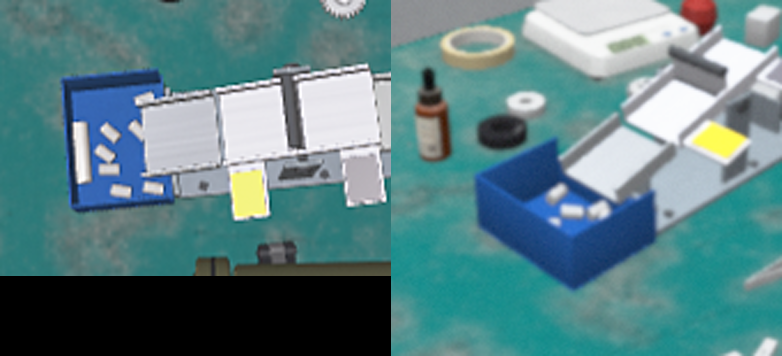

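The gate is over (pad now at top-crop (250,192), lower), and the pin lies in the bin along its back wall at (80,152). A short settle, then I hand in.

Request:
drive_tool:
  commands: "0 0 0 0 0 0 -1;0 0 0 0 0 0 -1;0 0 0 0 0 0 -1;0 0 0 0 0 0 -1;0 0 0 0 0 0 -1;0 0 0 0 0 0 -1;0 0 0 0 0 0 -1;0 0 0 0 0 0 -1;0 0 0 0 0 0 -1;0 0 0 0 0 0 -1;0 0 0 0 0 0 -1;0 0 0 0 0 0 -1"

```text
clock: 14.55
tcp_pos: [362.9, 56.2, 225.3]
eef_rot: [180.0, -0.0, 95.1]
ft_force: [0.2, 0.3, 0.1]
opening: 0.001
grip_force: 0.0
```

```bash
python3 -c "
from rig import manip
print(manip.close_job())"
```

```text
the job is handed in; nothing more can be done
None
```

I handed the job in at about 14.6 s. In the last images the bin is square against the foot plate, the gate is over, the pin lies in the bin by its back wall, and the arm is clear; the hand-in call returned no verdict.

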